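# Open a finds case whose lid may be caught

### The arm

A 7-joint arm with a two-finger parallel gripper is mounted at the origin on the work surface; the furniture and walls round the work are solid. World frame = base frame: x ahead of the robot, y to its left, z up, the work surface at z = 0. Lengths are in mm, angles in rad, forces in N, time in s.
With the tool pointing down it reaches from about 400 to 850 mm from the base axis. Payload 10.4 kg.
Tool frame: the origin (TCP) lies at the centre of the arm's flange, where the gripper is bolted on; the fingertips stand 182 mm ahead of it and the grasp point (between the pads) lies 164 mm ahead of it (tip_extent is the distance from the TCP to the fingertips, in mm); z points along the fingers, y is the line along which they close (so a half turn about z gives the same grasp; the last joint's range is limited). The gripper opens to 87 mm and grips with 3 to 60 N. Pads are 19 mm wide; open, the fingers measure 117 mm over their backs; the gripper's body (75 mm by 190 mm) begins 51 mm behind the grasp point.
Start: joints at [-1.143, 0.332, -0.065, 1.46, 0.022, 1.35, -0.088], TCP at [272.291, 562.575, 404.776] pointing down, gripper open.
Joint ranges: [-2.6, 2.6], [-0.5, 2.12], [-1.47, 1.34], [0.16, 2.42], [-1.27, 4.41], [0.06, 2.06], [-2.6, 2.6]. Speed limits (rad/s): [2.22, 2.22, 2.79, 2.79, 3.14, 3.14, 3.14].

### API

Orientations are given as a 3x3 rotation matrix whose columns are the frame's x, y, z axes.
In Python, from rig import observe, capture, camera_params, sign_off, silhouettes, tip_extent gives the robot as it stands.
- The arm moves only by the shell command python3 -m creep 'ROWS' [FORCE]. ROWS is text: rows parted by semicolons, each of 7 numbers parted by spaces: the shift along the tool's x, y, z in mm, then the turn, a rotation vector about the tool's x, y, z in degrees, then the opening in per cent of the stroke, from 0 (shut) to 100 (fully open). A call has 1 to 20 rows; each row shifts and turns the commanded pose from where the row before left it, along the tool's axes as they then stand; what a row does not reach is not made up. A row lasts 1/12 s, in which the tool goes at most 41.7 mm and 7.16 degrees, less where a joint would pass 70% of its speed; a pose out of reach is approached as far as the arm can. A call with a gripper value outside its range is refused whole. The fingers move at their own pace and stop on an object; FORCE is the grip in N (left out, the last holds). Time passes only in rows, so rows that do not move let the fingers close. It gives the time, the measured TCP pose, the force, the opening and the grip force at its end, in the units of the state.
- observe(): the state, without advancing time (a new reading comes with each control period).
- capture(name): name is "scene" or "top"; returns the picture (420x560x3 uint8, red, green, blue); there is no depth.
- camera_params(name): a dict with "vfov" (degrees; the focal length in pixels is half the picture's height over the tangent of half this angle, whatever the lens; pixels are square), "cx", "cy" (the principal point, pixels), "distortion" ([k1, k2, p1, p2, k3] as OpenCV has them; the pictures are not rectified), "xyz" and "attitude" of the camera in the world. Camera axes: x right, y up, looking along -z (the intrinsics and any distortion apply to the point x, -y, -z); pixel columns grow to the right and rows downward; lengths in mm; the calibration is good to about 2 mm. A picture is of the moment at which its call begins. camera_params takes no time and is no camera call.
- sign_off(): hands the job in; it is judged then, once.
Trained networks look in the newest picture that a camera, given by its name, has taken for a name from the list of things; names that differ only in an ending like _2 or _b are one class to them, and where a whole thing is asked for, a point or a joint stands for the part that bears it (a point fixed in the world has none). Each returns a list of dicts, best first, with "score" (0 to 1); they miss things now and then, are a little off and sometimes report something else, mostly with a low value. They report only what shows in the picture. A call takes as long as a camera call. They do not tell look-alikes from the thing itself.
- silhouettes(camera, target): "pixels" (420x560 bool, what is visible of it) and "box" ([left, top, right, bottom] in pixels, round what is visible of it).
The state is a dict: "clock": time; "qpos": joint angles; "joint_velocities": joint speeds; "effort": joint torques, N m; "tcp_pos": TCP position; "orientation": TCP orientation; "wrist_force": force on the tool from outside, world axes, zero at the start; "moment": the same for the moment, N m; "finger_gap": finger opening in mm; "gripper_force": force on a finger pad.
Only numpy, scipy, OpenCV 4.12 (cv2) and the standard library are available. Lean on these libraries where they do the work, as an engineer would, in place of code of your own. Each camera call takes 0.05 s, during which the arm holds its last target. There are 200 camera calls.

### The job

Pick the purple brush up off the lid of the blue case and set it down on the open table beside the case without dropping it. Then, before touching the red catch, tug the lid up by its black bar handle to learn whether it is caught; if it is, push the red catch fully across, away from the handle, to release it. Then raise the lid by the handle at least 45 degrees and finish still holding it open there with the gripper, keeping still; do not disturb the sharpener, the white pebble or the flask.

Things in the scene. Friction and masses are not known exactly. Their poses are not given: they have to be found in the camera images.
- case: Blue steel finds case fixed to the table, 190 (its x) x 260 (its y) x 85 mm high without the lid; the lid's top is 93 mm above the table. Origin at the centre of its underside; its z is up, its front (handle and catch) faces its own -x, the hinge is along its back (+x) edge. The lid covers it and overhangs its outline by 2 mm.
- lid (a joint): Lid angle in rad: 0 shut, grows as the front edge rises, stop at 1.4. The lid weighs about 0.45 kg with its handle and always falls shut when let go. Inside, out of sight, a sliding hook may or may not be across the lid's striker at the start: if caught the lid rises only about 0.025 rad (5 to 6 mm at the handle) and stops hard; if not, it rises freely with 2 to 3 N at the handle.
- lid_hinge (a point): Point on the lid's hinge axis straight behind the middle of the handle, 85 mm above the table. The axis runs along the case's y.
- handle_grip (a point): Middle of the black round bar handle, 12 mm thick and 84 mm long between its two steel arms, lying along the case's y. It stands level out of the lid's front edge: 234 mm in front of the hinge axis, 89 mm above the table when shut, with a 34 mm gap between bar and lid edge; nothing is below it but the table. The bar is a sleeve that turns freely about its own axis, so that the gripper holding it may keep pointing down while the lid swings.
- handle: The same bar; origin at its middle, its y along the bar.
- catch (a joint): Travel of the red catch in m: 0 as found (whether or not the lid is caught), 0.020 at the end stop. It slides towards the case's +y with about 2 N and stays where it is left. Pushed to the end it draws the hidden hook clear of the lid for good (the hook is surely clear from 0.016 on).
- catch_tab (a point): Centre of the red tab of the catch, 18 (case x) x 12 (case y) x 24 mm high, standing on a dark housing on the case's front whose top is 60 mm above the table; the tab's centre is 73 mm and its top 85 mm above the table. It lies 124 mm in front of the case's centre and 83 mm to the case's +y; 18 mm are free between tab and lid edge, 50 mm between tab and handle.
- brush_centre (a point): Centre, half-way up, of the loose purple hand brush that lies on the lid, 30 (its x) x 86 (its y) x 22 mm high, 60 g; its centre is 11 mm above what it lies on. Open table to set it on: to the right (world -y) of the case, about x 0.42 to 0.60, y -0.27 to -0.20.
- brush: The same brush; origin at the centre of its underside.
- sharpener: Loose dark blue pencil sharpener, 35 x 36 x 42 mm high, left of the case's front. Leave it alone. Origin at the centre of its underside.
- pebble: Loose white pebble, 18 x 27 x 12 mm, on the table in front of the case. Leave it alone. Origin at the centre of its underside.
- flask: Loose pale pink flask, 70 mm wide and 259 mm tall, behind the case. Leave it alone. Origin at the centre of its underside.
Mind the look-alikes: they are no part of the job. Leave any turquoise look-alike of the brush alone.

How it is judged (in metres and radians):
On the way, in this order (a step that is already met when the one before it is completed fails the run):
1. the brush is lifted clear of the lid in the gripper (height (world z) of brush_centre above 0.125 m and contact force between the fingers and brush above 0.5 N), for 0.1 s.
2. the brush lies released on the table (height (world z) of brush_centre below 0.03 m and contact force between the fingers and brush below 0.1 N and linear speed of brush below 0.03 m/s), for 0.2 s.
3. the lid is tugged up by its handle with the catch not yet moved (value of joint lid above 0.012 rad and contact force between the fingers and handle above 0.5 N and value of joint catch below 0.004 m), for 0.15 s.
4. the lid is raised by its handle (value of joint lid above 0.75 rad and contact force between the fingers and handle above 0.5 N), for 0.2 s.
At the end, for the whole second after the job is handed in: The gripper's fingers hold the handle (over 0.5 N) with the lid at 0.75 rad or more and still (under 0.1 rad/s), and the brush lies released and at rest on the table (its centre under 30 mm high) (all of step 2 and all of step 4 and velocity of joint lid between -0.1 and 0.1 rad/s); the arm keeps its last pose, push and grip.
It fails at once if the brush is dropped or knocked down to the table (faster than 0.8 m/s within 60 mm of the table) (linear speed of brush above 0.8 m/s and height (world z) of brush_centre below 0.06 m).
It fails at once if the sharpener is moved more than 25 mm (distance of sharpener from where it was at the start of the episode above 0.025 m).
It fails at once if the pebble is moved more than 25 mm (distance of pebble from where it was at the start of the episode above 0.025 m).
It fails at once if the flask is moved more than 25 mm (distance of flask from where it was at the start of the episode above 0.025 m).
It fails at once if the flask is tipped (angle between flask's own z axis and vertical above 0.3 rad).
It also fails if it takes over 72 s, if anything falls off the work surface, if the arm or the gripper's body presses on something with over 40 N, if the wrist force passes 120 N, or if a joint passes its speed limit or range.

## Working session

There is one attempt and no reset: what is moved stays moved. The work goes in short steps, Python scripts to look and compute and a shell command to move; the robot and the scene stay as the last step left them, time stands still between calls to the robot, and variables do not carry over. Pictures are saved under pics/ and viewed, at most 10 in all, crops included, and the job is handed in when it is done.

```bash
ls; mkdir -p pics
python3 - <<'E'
from rig import *
import cv2,numpy as np
np.set_printoptions(precision=3,suppress=True)
for c in("scene","top"):
    im=capture(c); cv2.imwrite(f"pics/{c}0.png",im[...,::-1]); print(c,camera_params(c))
    for t in("case","brush","handle","catch_tab","sharpener","pebble","flask"):
        print(t,[(round(d["score"],2),d["box"],np.argwhere(d["pixels"]).mean(0)[::-1]) for d in silhouettes(c,t)[:3]])
s=observe();print(s)
E
```

```text
pics
scene {'vfov': 55.350427565184305, 'cx': 278.12605313380834, 'cy': 205.16705697050256, 'distortion': array([-0.085,  0.   ,  0.   ,  0.   ,  0.   ]), 'xyz': array([  39.274, -180.367,  725.235]), 'attitude': array([[ 0.454,  0.636, -0.623],
       [-0.891,  0.31 , -0.333],
       [-0.019,  0.707,  0.707]])}
case [(0.67, [189.6, 178.2, 337.4, 278.1], array([267.291, 226.544])), (0.33, [233.1, 191.2, 264.0, 214.1], array([248.194, 201.168]))]
brush [(0.71, [234.7, 188.1, 265.6, 212.1], array([248.234, 201.112])), (0.65, [230.3, 303.7, 249.2, 347.6], array([238.419, 324.586]))]
handle [(0.83, [246.2, 256.0, 286.3, 268.6], array([265.54 , 260.665]))]
catch_tab [(0.53, [211.4, 245.1, 220.8, 254.5], array([216.011, 249.708]))]
sharpener [(0.76, [149.2, 250.6, 167.9, 278.4], array([159.637, 263.095])), (0.57, [245.2, 256.3, 286.5, 270.9], array([266.696, 260.951]))]
pebble [(0.61, [286.9, 325.5, 295.0, 335.8], array([292.219, 329.822]))]
flask [(0.65, [338.0, 105.3, 380.3, 209.2], array([360.612, 160.72 ]))]
top {'vfov': 55.41242373787652, 'cx': 280.5514907402908, 'cy': 209.74857030984
[... 600 characters left out ...]
 [193.2, 281.0, 208.5, 294.7], array([199.241, 284.5  ]))]
pebble []
flask [(0.63, [313.8, 84.6, 346.6, 152.6], array([328.541, 118.459]))]
{'clock': 0.8, 'qpos': array([-1.143,  0.332, -0.065,  1.46 ,  0.022,  1.35 , -0.088]), 'joint_velocities': array([ 0.001,  0.   , -0.001, -0.001, -0.   , -0.   ,  0.002]), 'effort': array([  0.   , -62.299,   0.025, -39.01 ,  -0.061,   0.031,   0.   ]), 'tcp_pos': array([272.296, 562.565, 404.796]), 'orientation': array([[-0.9  ,  0.436,  0.   ],
       [ 0.436,  0.9  ,  0.   ],
       [ 0.   ,  0.   , -1.   ]]), 'wrist_force': array([ 1.043,  0.598, -0.18 ]), 'moment': array([0.019, 0.012, 0.007]), 'gripper_force': 0.0, 'finger_gap': 87.21290737726478}
```

Run:
```python
import cv2,numpy as np
a=cv2.imread("pics/scene0.png")[150:360,120:400];b=cv2.imread("pics/top0.png")[75:335,170:365]
a=cv2.resize(a,(400,300),interpolation=cv2.INTER_CUBIC);b=cv2.resize(b,(390,520),interpolation=cv2.INTER_CUBIC)
o=np.zeros((520,790,3),np.uint8);o[:300,:400]=a;o[:,400:]=b;cv2.imwrite("pics/c1.png",o)
```

```text
(no output)
```

View pics/c1.png

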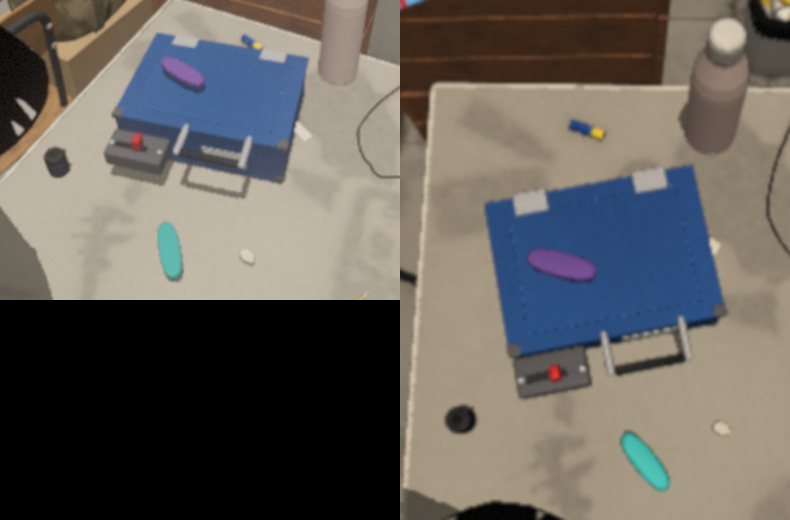

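The purple brush lies on the lid: top (250,207), scene (248,201). The turquoise one at top (292,305) is on the table, so it is the look-alike. The handle bar is at top ≈(295,256), and the red catch is at top ≈(247,261), scene (216,249).

```bash
cat > h.py <<'E'
from rig import *
import cv2,numpy as np
np.set_printoptions(precision=2,suppress=True)
def ray(c,p):
    k=camera_params(c);f=210/np.tan(np.radians(k["vfov"]/2))
    K=np.array([[f,0,k["cx"]],[0,f,k["cy"]],[0,0,1]])
    u=cv2.undistortPoints(np.array(p,float).reshape(-1,1,2),K,k["distortion"]).reshape(-1,2)
    return k["xyz"],np.c_[u[:,0],-u[:,1],-np.ones(len(u))]@k["attitude"].T
def plane(c,p,z):
    o,d=ray(c,p);return o+d*((z-o[2])/d[:,2])[:,None]
def axis(P):
    m=P[:,:2].mean(0);w,v=np.linalg.eigh(np.cov((P[:,:2]-m).T));return m,np.degrees(np.arctan2(*v[::-1,1])),2*np.sqrt(3*w)
def show(c,t,z,i=0):
    d=silhouettes(c,t)
    if len(d)>i: print(c,t,d[i]["score"],*axis(plane(c,np.argwhere(d[i]["pixels"])[:,::-1],z)))
    else: print(c,t,"none")
E
python3 - <<'E'
from h import *
for c in("scene","top"):
    im=capture(c)
    show(c,"brush",106);show(c,"handle",90);show(c,"pebble",6);show(c,"sharpener",25);show(c,"flask",120)
    hsv=cv2.cvtColor(im,cv2.COLOR_RGB2HSV)
    for n,lo,hi,z in(("red",(0,150,100),(8,255,255),75),("purple",(130,70,50),(160,255,255),108),("redhi",(172,150,100),(180,255,255),75)):
        m=cv2.inRange(hsv,lo,hi);m[:150]=0;m[:, :180]=0;m[300:]=0;m[:,340:]=0
        p=np.argwhere(m)[:,::-1]
        if len(p)>3:print(n,len(p),p.mean(0),*axis(plane(c,p,z)))
C=plane("top",[(213.5,176.5),(316,158.5),(331,229),(226,251)],93);print(C,C.mean(0))
E
```

```text
scene brush 0.95 [299.99  41.21] -141.14782957314677 [22.3  67.92]
scene handle 0.59 [450.29  70.72] 101.69394513842299 [14.7  85.14]
scene pebble 0.39 [380.11 -22.07] 55.09630255080733 [13.67 21.57]
scene sharpener 0.53 [383.49 302.88] 52.96516446257798 [32.23 57.03]
scene flask 0.96 [800.02  -5.05] -166.66480844101648 [ 65.81 373.98]
red 27 [215.15 246.93] [444.54 188.32] -159.68818478371068 [ 8.79 16.97]
purple 318 [247.5  200.23] [567.36 178.56] 75.04807791916026 [28.5  75.46]
top brush 0.9 [568.46 178.47] 76.14068650092996 [29.24 76.02]
top handle 0.58 [452.82  74.07] 102.4077357608332 [10.39 77.36]
top pebble 0.47 [846.24 -22.8 ] 168.22730253403085 [ 70.98 187.97]
top sharpener 0.63 [386.16 304.79] 94.45405838828958 [29.64 34.23]
top flask 0.78 [792.4   -9.54] 168.3078771005775 [ 62.7  167.09]
red 38 [246.79 261.05] [441.83 186.05] -153.2353729559428 [12.95 16.76]
purple 344 [250.42 206.99] [567.59 178.93] 76.09828404296344 [25.68 74.95]
[[646.45 273.68  93.  ]
 [697.16  20.87  93.  ]
 [520.01 -14.63  93.  ]
 [463.21 234.54  93.  ]] [581.71 128.62  93.  ]
```

```bash
python3 -m creep '-27 -13.5 0 0 0 0 100;-27 -13.5 0 0 0 0 100;-27 -13.5 0 0 0 0 100;-27 -13.5 0 0 0 0 100;-27 -13.5 0 0 0 0 100;-27 -13.5 0 0 0 0 100;-27 -13.5 0 0 0 0 100;-27 -13.5 0 0 0 0 100;-27 -13.5 0 0 0 0 100;-27 -13.5 0 0 0 0 100;-27 -13.5 0 0 0 0 100;-27 -13.5 0 0 0 0 100;-27 -13.5 0 0 0 0 100;-27 -13.5 0 0 0 0 100;-27 -13.5 0 0 0 0 100;-27 -13.5 0 0 0 0 100' && python3 -m creep '0 0 0 0 0 6.5 100;0 0 0 0 0 6.5 100;0 0 0 0 0 6.5 100;0 0 0 0 0 6.5 100;0 0 0 0 0 6.5 100;0 0 0 0 0 6.5 100;0 0 0 0 0 6.5 100;0 0 0 0 0 6.5 100;0 0 0 0 0 6.5 100;0 0 0 0 0 6.5 100;0 0 0 0 0 6.5 100;0 0 0 0 0 6.5 100;0 0 0 0 0 0 100'
cat >> h.py <<'E'
def to(x,y,z,yaw):
    "needed shift along tool axes to grasp point x,y,z; turn about tool z so tool y heads yaw deg (mod 180)"
    s=observe();R=s["orientation"];g=s["tcp_pos"]+164*R[:,2]
    a=np.degrees(np.arctan2(R[1,1],R[0,1]));t=-((yaw-a+90)%180-90)
    print("t",s["clock"],"q",s["qpos"],"grasp",g,"yaw",a,"tilt",R[:,2],"F",s["wrist_force"],"gap",s["finger_gap"],s["gripper_force"])
    print("shift tool",R.T@(np.array([x,y,z])-g),"turn z",t)
E
python3 -c "
from h import *
to(567.5,178.7,103,-14)"
```

```text
clock: 2.73
tcp_pos: [567.7, 178.7, 405.0]
orientation: [[-0.9, 0.436, 0.0], [0.436, 0.9, 0.0], [-0.0, 0.0, -1.0]]
wrist_force: [-1.0, -0.5, -0.5]
finger_gap: 86.9
gripper_force: 0.0
clock: 3.82
tcp_pos: [567.0, 180.0, 404.8]
orientation: [[0.244, 0.97, 0.0], [0.97, -0.244, 0.0], [0.0, 0.0, -1.0]]
wrist_force: [-0.5, 0.3, 0.3]
finger_gap: 87.1
gripper_force: 0.0
t 3.8167 q [-0.71  0.27  0.4   1.57 -0.11  1.33 -0.55] grasp [567.04 180.07 240.8 ] yaw -14.13003501305278 tilt [ 0.  0. -1.] F [-0.53  0.28  0.34] gap 87.07083815200913 0.0
shift tool [ -1.24   0.76 137.8 ] turn z -0.1300350130527761
```

```bash
python3 -m creep '-1.2 0.7 20 0 0 0 100;0 0 20 0 0 0 100;0 0 20 0 0 0 100;0 0 20 0 0 0 100;0 0 20 0 0 0 100;0 0 15 0 0 0 100;0 0 8 0 0 0 100;0 0 3.5 0 0 0 100;0 0 0 0 0 0 100;0 0 0 0 0 0 40;0 0 0 0 0 0 20;0 0 0 0 0 0 10;0 0 0 0 0 0 10;0 0 0 0 0 0 10;0 0 0 0 0 0 10;0 0 0 0 0 0 10' 15; python3 -c "
from h import *
to(567.5,178.7,114,-14)"
```

```text
clock: 5.15
tcp_pos: [567.4, 178.6, 278.4]
orientation: [[0.239, 0.971, 0.0], [0.971, -0.239, 0.0], [0.0, 0.0, -1.0]]
wrist_force: [0.1, -0.2, 0.4]
finger_gap: 48.4
gripper_force: 0.0
t 5.15 q [-0.69  0.38  0.37  1.71 -0.15  1.08 -0.5 ] grasp [567.45 178.66 114.37] yaw -13.823626649698756 tilt [ 0.  0. -1.] F [ 0.1  -0.2   0.41] gap 48.36233625236154 0.0
shift tool [0.05 0.04 0.37] turn z 0.17637335030124746
```

Fingers are slow; keep closing, then lift.

```bash
python3 -m creep '0 0 0 0 0 0 10;0 0 0 0 0 0 10;0 0 0 0 0 0 10;0 0 0 0 0 0 10;0 0 0 0 0 0 10;0 0 0 0 0 0 10;0 0 0 0 0 0 10;0 0 0 0 0 0 10' 15
```

```text
clock: 5.82
tcp_pos: [567.4, 178.6, 278.2]
orientation: [[0.239, 0.971, -0.0], [0.971, -0.239, 0.0], [0.0, -0.0, -1.0]]
wrist_force: [0.0, 0.1, -0.2]
finger_gap: 28.9
gripper_force: 15.0
```

```bash
python3 -m creep '0 0 -5 0 0 0 10;0 0 -10 0 0 0 10;0 0 -15 0 0 0 10;0 0 -20 0 0 0 10;0 0 -20 0 0 0 10;0 0 -15 0 0 0 10;0 0 -5 0 0 0 10;0 0 0 0 0 0 10' 15; python3 -c "
from h import *
to(510,-235,125,-14)"
```

```text
clock: 6.48
tcp_pos: [567.8, 178.6, 370.2]
orientation: [[0.239, 0.971, 0.003], [0.971, -0.239, 0.001], [0.002, 0.002, -1.0]]
wrist_force: [0.0, 0.5, -1.7]
finger_gap: 28.7
gripper_force: 15.0
t 6.4833 q [-0.7   0.29  0.39  1.61 -0.12  1.26 -0.53] grasp [568.2  178.82 206.17] yaw -13.833555848042282 tilt [ 0.  0. -1.] F [ 0.01  0.54 -1.74] gap 28.656551901995694 14.999896029476076
shift tool [-415.9    42.24   80.4 ] turn z 0.16644415195771955
```

```bash
python3 -m creep '-10 1 0 0 0 0 10;-20 2 0 0 0 0 10;-26 2.6 0 0 0 0 10;-26 2.6 0 0 0 0 10;-26 2.6 0 0 0 0 10;-26 2.6 0 0 0 0 10;-26 2.6 0 0 0 0 10;-26 2.6 0 0 0 0 10;-26 2.6 0 0 0 0 10;-26 2.6 0 0 0 0 10;-26 2.6 0 0 0 0 10;-26 2.6 0 0 0 0 10;-26 2.6 0 0 0 0 10;-26 2.6 0 0 0 0 10;-26 2.6 0 0 0 0 10;-20 2 0 0 0 0 10;-15 1.5 0 0 0 0 10;-6 1 0 0 0 0 10;0 0 0 0 0 0 10' 15
python3 - <<'E'
from h import *
to(510,-228,22.5,-14)
a=capture("scene");b=capture("top");cv2.imwrite("pics/c2.png",np.hstack([a,b])[:,:,::-1][:, ::1])
im=cv2.imread("pics/c2.png");cv2.imwrite("pics/c2.png",cv2.resize(im,(800,300)))
E
```

```text
clock: 8.07
tcp_pos: [508.7, -230.1, 367.3]
orientation: [[0.242, 0.97, -0.002], [0.97, -0.242, -0.0], [-0.001, -0.002, -1.0]]
wrist_force: [-0.4, 0.4, -0.4]
finger_gap: 28.9
gripper_force: 15.0
t 8.0667 q [-0.22  0.23  0.65  1.72 -0.15  1.24  0.23] grasp [ 508.48 -230.11  203.32] yaw -13.998811966184661 tilt [-0. -0. -1.] F [-0.37  0.44 -0.44] gap 28.902591989599692 14.999702885979787
shift tool [  2.54   1.24 180.82] turn z 0.0011880338153389403
```

View pics/c2.png

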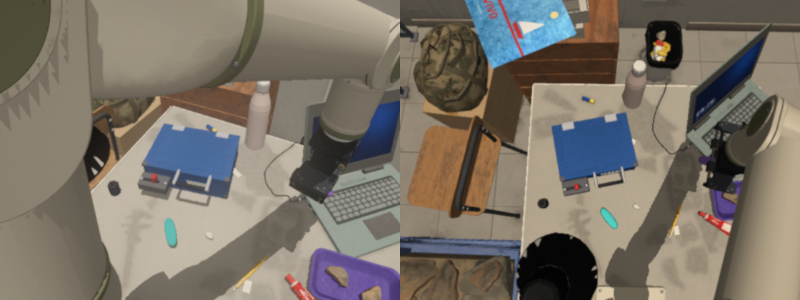

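View pics/top0.png

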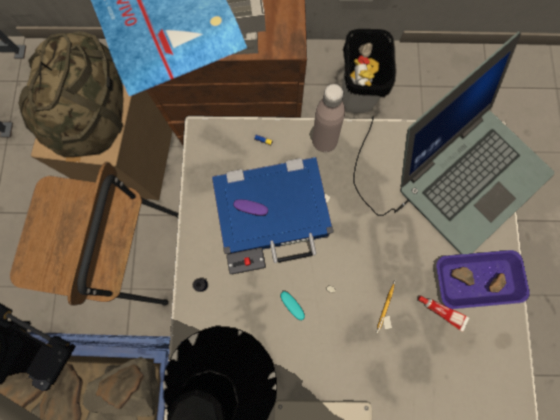

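Run:
```python
from h import *
k=camera_params("top");f=210/np.tan(np.radians(k["vfov"]/2));K=np.array([[f,0,k["cx"]],[0,f,k["cy"]],[0,0,1]])
for p in((420,-200,0),(420,-270,0),(600,-200,0),(600,-270,0),(510,-228,0),(508,-230,190)):
    v=k["attitude"].T@(np.array(p)-k["xyz"]);v=v*[1,-1,-1]
    print(p,cv2.projectPoints(v.reshape(1,3),np.zeros(3),np.zeros(3),K,k["distortion"])[0].ravel())
```

```text
(420, -200, 0) [399.06 274.47]
(420, -270, 0) [426.25 274.88]
(600, -200, 0) [395.98 206.17]
(600, -270, 0) [422.21 206.58]
(510, -228, 0) [408.19 239.87]
(508, -230, 190) [436.54 228.68]
```

Open table at the target (about px (405,245)), with the laptop, its cord and the tray clear. Lowering there.

```bash
python3 -m creep '1 -6 10 0 0 0 10;1 -6 15 0 0 0 10;0 -6 20 0 0 0 10;0 -5 25 0 0 0 10;0 0 25 0 0 0 10;0 0 25 0 0 0 10;0 0 20 0 0 0 10;0 0 12 0 0 0 10;0 0 8 0 0 0 10;0 0 5 0 0 0 10;0 0 4 0 0 0 10;0 0 3 0 0 0 10;0 0 3 0 0 0 10;0 0 3 0 0 0 10;0 0 1 0 0 0 10;0 0 0 0 0 0 10' 15; python3 -c "
from h import *
to(485,-228,21.5,-14)"
```

```text
clock: 9.5
tcp_pos: [487.9, -221.0, 189.2]
orientation: [[0.239, 0.971, 0.0], [0.971, -0.239, 0.0], [0.0, -0.0, -1.0]]
wrist_force: [0.3, -0.3, -0.8]
finger_gap: 29.1
gripper_force: 15.0
t 9.5 q [-0.15  0.42  0.58  1.94 -0.29  0.87  0.34] grasp [ 487.91 -220.93   25.19] yaw -13.83131794704485 tilt [ 0.  0. -1.] F [ 0.27 -0.3  -0.83] gap 29.121577460535406 14.999998239800334
shift tool [-7.56 -1.14  3.69] turn z 0.16868205295514827
```

```bash
python3 -m creep '0 0 1.5 0 0 0 10;0 0 1.5 0 0 0 10;0 0 0.8 0 0 0 10;0 0 0 0 0 0 10;0 0 0 0 0 0 40;0 0 0 0 0 0 60;0 0 0 0 0 0 60;0 0 0 0 0 0 60;0 0 0 0 0 0 60;0 0 0 0 0 0 60' && python3 -m creep '0 0 -4 0 0 0 80;0 0 -10 0 0 0 80;0 0 -20 0 0 0 80;0 0 -25 0 0 0 80;0 0 -25 0 0 0 80;0 0 -25 0 0 0 80;0 0 -25 0 0 0 80;0 0 -25 0 0 0 80;0 0 -20 0 0 0 80;0 0 0 0 0 0 80'
python3 - <<'E'
from h import *
to(451.5,72.5,165,11.7)
for c in("scene","top"):
    im=capture(c);show(c,"brush",11);show(c,"brush",11,1);show(c,"handle",90)
    cv2.imwrite(f"pics/p_{c}.png",im[...,::-1])
E
```

```text
clock: 10.33
tcp_pos: [487.9, -220.9, 185.4]
orientation: [[0.239, 0.971, 0.0], [0.971, -0.239, 0.0], [0.0, 0.0, -1.0]]
wrist_force: [-0.3, -0.0, 0.3]
finger_gap: 51.2
gripper_force: 0.0
clock: 11.17
tcp_pos: [488.4, -221.9, 369.4]
orientation: [[0.24, 0.971, 0.007], [0.971, -0.24, -0.001], [0.001, 0.007, -1.0]]
wrist_force: [1.3, -0.3, 0.1]
finger_gap: 69.7
gripper_force: 0.0
t 11.1667 q [-0.25  0.17  0.66  1.78 -0.11  1.22  0.2 ] grasp [ 489.53 -222.05  205.4 ] yaw -13.870295790800348 tilt [ 0.01 -0.   -1.  ] F [ 1.29 -0.34  0.08] gap 69.66099117872034 0.0
shift tool [ 276.82 -107.8    39.84] turn z -25.570295790800344
scene brush 0.69 [ 491.16 -222.78] 75.78666690833184 [31.91 76.81]
scene brush 0.6 [341.61  76.51] -140.4225276482461 [27.95 78.53]
scene handle 0.51 [450.91  67.35] 101.4447887841796 [13.21 82.06]
top brush 0.81 [ 490.76 -222.23] 77.10302266246684 [28.05 75.69]
top brush 0.65 [341.37  76.74] -140.85515257805213 [29.52 75.56]
top handle 0.75 [562.58 132.27] 120.8416291807771 [229.28 269.29]
```

```bash
python3 -m creep '0 0 0 0 0 -5.1 41;0 0 0 0 0 -5.1 41;0 0 0 0 0 -5.1 41;0 0 0 0 0 -5.1 41;0 0 0 0 0 -5.1 41;20 2 0 0 0 0 41;25 2 0 0 0 0 41;25 2 0 0 0 0 41;25 2 0 0 0 0 41;25 2 0 0 0 0 41;25 2 0 0 0 0 41;25 2 0 0 0 0 41;25 2 0 0 0 0 41;25 2 0 0 0 0 41;25 2 0 0 0 0 41;25 2 10 0 0 0 41;15 0 10 0 0 0 41;8 0 10 0 0 0 41;0 0 0 0 0 0 41;0 0 0 0 0 0 41'
python3 - <<'E'
from h import *
to(451.5,71,89,11.7)
a=capture("scene");show("scene","handle",90);b=capture("top")
a=a[200:320,190:350];b=b[180:320,210:370]
cv2.imwrite("pics/c3.png",np.hstack([cv2.resize(a,(400,300),interpolation=2),cv2.resize(b,(343,300),interpolation=2)])[...,::-1])
E
```

```text
clock: 13.23
tcp_pos: [450.1, 69.8, 333.9]
orientation: [[-0.202, 0.979, -0.001], [0.979, 0.202, -0.001], [-0.001, -0.001, -1.0]]
wrist_force: [-0.2, -0.1, 0.4]
finger_gap: 35.4
gripper_force: 0.0
t 13.2333 q [-0.57  0.    0.31  2.   -0.    1.14 -0.05] grasp [449.93  69.61 169.93] yaw 11.660708330466536 tilt [-0. -0. -1.] F [-0.17 -0.1   0.38] gap 35.438991274134 0.0
shift tool [ 1.09  1.93 80.92] turn z -0.039291669533469076
scene handle 0.75 [450.27  69.65] 101.46023575655009 [12.84 85.29]
```

View pics/c3.png

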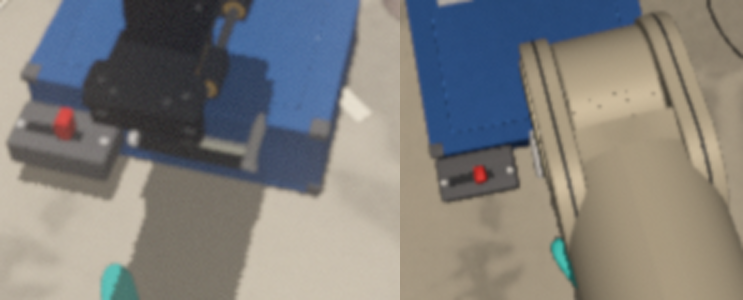

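```bash
python3 -m creep '1 1.5 12 0 0 0 41;0 0 12 0 0 0 41;0 0 12 0 0 0 41;0 0 10 0 0 0 41;0 0 10 0 0 0 41;0 0 8 0 0 0 41;0 0 8 0 0 0 41;0 0 5 0 0 0 41;0 0 3 0 0 0 41;0 0 0 0 0 0 41' && python3 -m creep '0 0 0 0 0 0 5;0 0 0 0 0 0 5;0 0 0 0 0 0 5;0 0 0 0 0 0 5;0 0 0 0 0 0 5;0 0 0 0 0 0 5;0 0 0 0 0 0 5;0 0 0 0 0 0 5;0 0 0 0 0 0 5;0 0 0 0 0 0 5' 20
```

```text
clock: 14.22
tcp_pos: [451.4, 71.7, 253.9]
orientation: [[-0.202, 0.979, -0.001], [0.979, 0.202, -0.0], [-0.0, -0.001, -1.0]]
wrist_force: [0.4, -0.9, 0.9]
finger_gap: 35.8
gripper_force: 0.0
clock: 15.05
tcp_pos: [451.8, 71.8, 254.7]
orientation: [[-0.202, 0.979, 0.001], [0.979, 0.202, 0.0], [0.0, 0.001, -1.0]]
wrist_force: [4.8, 1.4, -1.5]
finger_gap: 11.6
gripper_force: 20.0
```

```bash
python3 -m creep '0 0.3 -1 0 0 0 5;0 0.3 -1 0 0 0 5;0 0 -1 0 0 0 5;0 0 -1 0 0 0 5;0 0 0 0 0 0 5;0 0 0 0 0 0 5;0 0 0 0 0 0 5' 20; python3 -m creep '0 0 -1 0 0 0 5;0 0 -1 0 0 0 5;0 0 -1 0 0 0 5;0 0 -1 0 0 0 5;0 0 0 0 0 0 5;0 0 0 0 0 0 5;0 0 0 0 0 0 5' 20
```

```text
clock: 15.63
tcp_pos: [452.1, 71.9, 258.4]
orientation: [[-0.202, 0.979, 0.0], [0.979, 0.202, 0.0], [0.0, 0.0, -1.0]]
wrist_force: [4.8, 0.9, -2.3]
finger_gap: 11.0
gripper_force: 20.0
clock: 16.22
tcp_pos: [452.2, 71.9, 262.5]
orientation: [[-0.202, 0.979, 0.0], [0.979, 0.202, 0.0], [0.0, 0.001, -1.0]]
wrist_force: [5.3, 0.7, -2.2]
finger_gap: 11.4
gripper_force: 20.0
```

```bash
python3 -m creep '0 0 -2 0 0 0 5;0 0 -2 0 0 0 5;0 0 -2 0 0 0 5;0 0 0 0 0 0 5;0 0 0 0 0 0 5;0 0 0 0 0 0 5' 20
python3 - <<'E'
from h import *
a=capture("scene");show("scene","handle",102)
cv2.imwrite("pics/c4.png",cv2.resize(a[180:320,170:350],(720,560),interpolation=2)[...,::-1])
E
```

```text
clock: 16.72
tcp_pos: [452.4, 72.0, 268.7]
orientation: [[-0.202, 0.979, 0.001], [0.979, 0.202, 0.0], [0.0, 0.001, -1.0]]
wrist_force: [5.9, 1.9, -3.3]
finger_gap: 11.2
gripper_force: 20.0
scene handle none
```

View pics/c4.png

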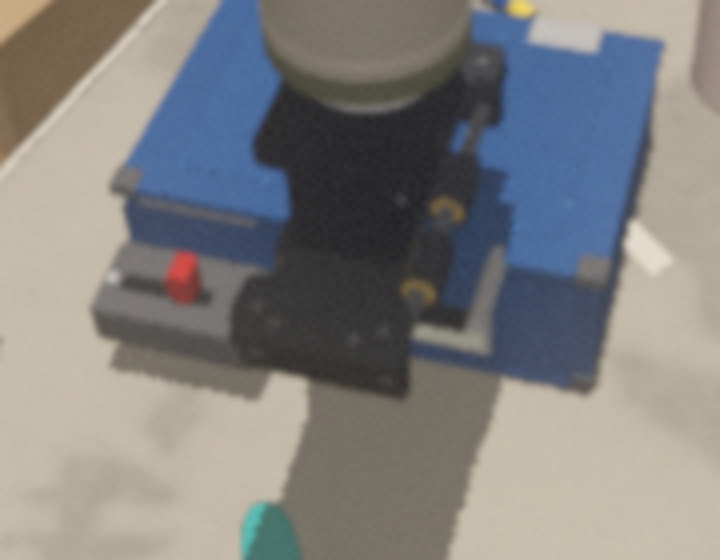

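The lid rose 14 mm on about 3 N, and a gap shows under its front edge at crop (190,212). It is not caught, so the catch at (184,278) stays untouched and I raise the lid along its arc.

```bash
python3 -m creep '0 1.5 -4.5 0 0 0 5;0 1 -4.5 0 0 0 5;0 1 -6 0 0 0 5;0 1 -6 0 0 0 5;0 1.1 -5.7 0 0 0 5;0 1.2 -5.8 0 0 0 5;0 1.3 -5.7 0 0 0 5;0 1.5 -5.7 0 0 0 5;0 1.6 -5.6 0 0 0 5;0 1.7 -5.6 0 0 0 5;0 2 -5.5 0 0 0 5;0 2 -5.5 0 0 0 5;0 2.2 -5.4 0 0 0 5;0 2.2 -5.4 0 0 0 5;0 0 0 0 0 0 5' 25
```

```text
clock: 18.07
tcp_pos: [472.5, 76.1, 346.3]
orientation: [[-0.202, 0.979, -0.002], [0.979, 0.202, 0.0], [0.001, -0.002, -1.0]]
wrist_force: [-8.8, -1.1, 1.9]
finger_gap: 11.2
gripper_force: 25.0
```

```bash
python3 -m creep '0 2 -5 0 0 0 5;0 2.4 -5.2 0 0 0 5;0 2.7 -5.2 0 0 0 5;0 2.8 -5.1 0 0 0 5;0 3 -5 0 0 0 5;0 3 -5 0 0 0 5;0 3.2 -4.9 0 0 0 5;0 3.3 -4.8 0 0 0 5;0 3.5 -4.7 0 0 0 5;0 3.5 -4.7 0 0 0 5;0 3.7 -4.5 0 0 0 5;0 3.8 -4.5 0 0 0 5;0 0 0 0 0 0 5' 25
```

```text
clock: 19.15
tcp_pos: [509.4, 83.9, 405.6]
orientation: [[-0.203, 0.979, 0.001], [0.979, 0.203, 0.001], [0.001, 0.001, -1.0]]
wrist_force: [-7.3, 1.4, 4.4]
finger_gap: 11.1
gripper_force: 25.0
```

```bash
python3 -m creep '0 3.5 -4.4 0 0 0 5;0 4 -4.3 0 0 0 5;0 4 -4.3 0 0 0 5;0 4 -4.2 0 0 0 5;0 4.2 -4.1 0 0 0 5;0 4.2 -4 0 0 0 5;0 4.3 -3.9 0 0 0 5;0 4.3 -3.8 0 0 0 5;0 0 0 0 0 0 5;0 0 0 0 0 0 5;0 0 0 0 0 0 5;0 0 0 0 0 0 5;0 0 0 0 0 0 5;0 0 0 0 0 0 5;0 0 0 0 0 0 5' 25
python3 - <<'E'
from h import *
a=capture("scene");b=capture("top");show("top","brush",11);s=observe();print(s["joint_velocities"],s["tcp_pos"])
cv2.imwrite("pics/c5.png",cv2.resize(np.hstack([a,b]),(800,300))[...,::-1])
E
```

```text
clock: 20.4
tcp_pos: [541.4, 90.7, 436.5]
orientation: [[-0.203, 0.979, 0.001], [0.979, 0.203, 0.0], [0.0, 0.001, -1.0]]
wrist_force: [2.8, 3.9, -7.2]
finger_gap: 11.3
gripper_force: 25.0
top brush 0.68 [ 489.99 -225.47] 79.17954697219672 [28.33 79.26]
[-0. -0. -0.  0. -0.  0. -0.] [541.38  90.73 436.5 ]
```

View pics/c5.png

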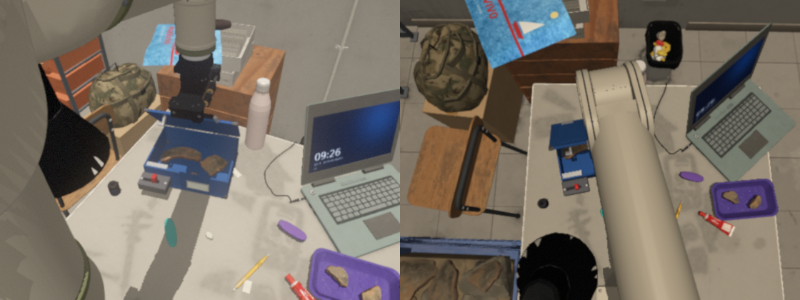

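The lid stands open at about 0.9 rad, held by the gripper at (190,110) and still. The brush lies on the table at (292,231), and the sharpener, pebble and flask are where they were.

```bash
python3 -c "
from rig import *
print(sign_off())"
```

```text
the job is handed in; nothing more can be done
None
```

I set the brush down on the open table, tugged the lid and found it free, so I left the red catch alone. I then raised the lid to about 0.9 rad (roughly 51°) and handed in still holding it there; the hand-in returned no verdict.

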